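Tap home the glaze jar stoppers, light to dark

TASK

Close up three of the glaze jars by pressing their rubber-capped stoppers gently down with a fingertip until each is fully home: first the white jar, then the honey-coloured one, then the dark blue one (light to dark, so that no colour is carried back), taking the finger off each before going on. Do not touch the green jar, which is still in use; do not lift, tip or shift any jar or pull a stopper up, leave the cup and bowl alone, and finish clear of everything.

Things in the scene. Friction and masses are not known exactly. Their poses are not given: they have to be found in the camera images.
- white_jar: the creamy white glaze jar: a loose round stoneware jar with a buff clay foot, 75 mm high to its rim, 64 mm in diameter, about 0.45 kg, standing upright on the ware board. Origin at the centre of its underside, z up. A cork stopper with a brick-red rubber cap stands in its mouth
- white_top (a point): centre of the flat top of the creamy white jar's stopper; the stopper's head is a disc 14 mm thick: a cork flange 36 mm in diameter and 4 mm thick under a brick-red soft rubber cap 34 mm in diameter and 10 mm thick. The cap gives by about 1 mm for every 2 N (8 mm at most) and springs back. Uncompressed, the top is 26 mm above the jar's rim minus the value of joint white_stopper: 14 mm above the rim when fully home
- white_stopper (a joint): how far the creamy white jar's stopper has been pushed in, m: between 0 and 0.003 at the start, 0.012 when its flange sits on the rim (fully home, a hard stop). The cork slides straight down at about 3 to 4 N (the cap is then squeezed by about 2 mm) and stays where it is left
- honey_jar: the honey-coloured (yellow-orange) glaze jar: a loose round stoneware jar with a buff clay foot, 95 mm high to its rim, 64 mm in diameter, about 0.45 kg, standing upright on the ware board. Origin at the centre of its underside, z up. A cork stopper with a brick-red rubber cap stands in its mouth
- honey_top (a point): centre of the flat top of the honey-coloured (yellow-orange) jar's stopper; the stopper's head is a disc 14 mm thick: a cork flange 36 mm in diameter and 4 mm thick under a brick-red soft rubber cap 34 mm in diameter and 10 mm thick. The cap gives by about 1 mm for every 2 N (8 mm at most) and springs back. Uncompressed, the top is 26 mm above the jar's rim minus the value of joint honey_stopper: 14 mm above the rim when fully home
- honey_stopper (a joint): how far the honey-coloured (yellow-orange) jar's stopper has been pushed in, m: between 0 and 0.003 at the start, 0.012 when its flange sits on the rim (fully home, a hard stop). The cork slides straight down at about 3 to 4 N (the cap is then squeezed by about 2 mm) and stays where it is left
- blue_jar: the dark blue glaze jar: a loose round stoneware jar with a buff clay foot, 85 mm high to its rim, 64 mm in diameter, about 0.45 kg, standing upright on the ware board. Origin at the centre of its underside, z up. A cork stopper with a brick-red rubber cap stands in its mouth
- blue_top (a point): centre of the flat top of the dark blue jar's stopper; the stopper's head is a disc 14 mm thick: a cork flange 36 mm in diameter and 4 mm thick under a brick-red soft rubber cap 34 mm in diameter and 10 mm thick. The cap gives by about 1 mm for every 2 N (8 mm at most) and springs back. Uncompressed, the top is 26 mm above the jar's rim minus the value of joint blue_stopper: 14 mm above the rim when fully home
- blue_stopper (a joint): how far the dark blue jar's stopper has been pushed in, m: between 0 and 0.003 at the start, 0.012 when its flange sits on the rim (fully home, a hard stop). The cork slides straight down at about 3 to 4 N (the cap is then squeezed by about 2 mm) and stays where it is left
- green_jar: the dark green glaze jar: a loose round stoneware jar with a buff clay foot, 105 mm high to its rim, 64 mm in diameter, about 0.45 kg, standing upright on the ware board. Origin at the centre of its underside, z up. A cork stopper with a brick-red rubber cap stands in its mouth
- green_top (a point): centre of the flat top of the dark green jar's stopper; the stopper's head is a disc 14 mm thick: a cork flange 36 mm in diameter and 4 mm thick under a brick-red soft rubber cap 34 mm in diameter and 10 mm thick. The cap gives by about 1 mm for every 2 N (8 mm at most) and springs back. Uncompressed, the top is 26 mm above the jar's rim minus the value of joint green_stopper: 14 mm above the rim when fully home
- green_stopper (a joint): how far the dark green jar's stopper has been pushed in, m: between 0 and 0.003 at the start, 0.012 when its flange sits on the rim (fully home, a hard stop). The cork slides straight down at about 3 to 4 N (the cap is then squeezed by about 2 mm) and stays where it is left
- board: wooden ware board lying fixed on the table, 230 x 300 mm and 18 mm thick, on which the four jars stand. Origin at the centre of its underside, x along the short side
- cup: loose grey-beige clay cup, 76 mm across the rim and 85 mm high, standing on the table to the robot's left of the board; origin at the centre of its underside. Not part of the work
- bowl: loose pinkish clay bowl, 110 mm across the rim and 50 mm high, standing on the table to the robot's right of the board; origin at the centre of its underside. Not part of the work

How it is judged:
By the outcome, as a careful person would: the job done as asked, in the order asked, and still so for the second after the job is handed in, with the robot touching nothing.
It also fails if it takes over 58 s, if anything falls off the work surface, if the arm or the gripper's body presses on something with over 40 N, if the wrist force passes 120 N, or if a joint passes its speed limit or range.

ROBOT

A 6-joint arm with a two-finger parallel gripper is mounted at the origin on the work surface. World frame = base frame: x ahead of the robot, y to its left, z up, the work surface at z = 0. Lengths are in m, angles in rad, forces in N, time in s.
With the tool pointing down it reaches from about 0.35 to 0.975 m from the base axis. Payload 4.9 kg.
Tool frame: the origin (TCP) lies midway between the tips of the shut fingers; the grasp point (between the pads) lies ctrl.grip_point_offset behind it (ctrl.grip_point_offset is the distance from the TCP to the grasp point, in m); x points along the fingers, y is the direction in which the jaws open and shut, and the axes are right-handed (so a half turn about x gives the same grasp; the last joint's range is limited). The gripper opens to 85 mm and grips with 20 to 120 N. Pads are 22 mm wide; open, the fingers measure 114 mm over their backs; the gripper's body (76 mm by 85 mm) begins 54 mm behind the grasp point. The pads swing forward as they close: fully open they stand 13 mm farther back than shut.
Start: joints at [-1.238, 0.053, 1.613, -0, 1.476, -0.119], TCP at [0.273, -0.562, 0.231] pointing down, gripper open.
Joint ranges: [-3.01, 3.01], [-1.01, 2.22], [0.06, 2.58], [-1.02, 4.17], [0.09, 2.62], [-3.14, 3.14]. Speed limits (rad/s): [2.57, 2.57, 3.14, 3.14, 3.14, 3.14].

INTERFACE

Orientations are given as a rotation vector (axis times angle).
In Python, from station import ctrl gives the robot as it stands. The module is installed in compiled form; this text tells all that it offers.
- The arm moves only by the tool drive_tool, never from a script. Its argument "commands" is text: rows parted by semicolons, each of 5 numbers parted by spaces: the closure, from -1 (fully open) to 1 (shut), so that 0 is half open, then the shift along the tool's x, y, z in units of 40 mm (1.0 is 40 mm), then the turn about the tool's x in units of 5 degrees (1.0 is 5 degrees). A call has 1 to 8 rows; each row is the pose to reach, as a shift and turn from the pose commanded when the call began, along the tool's axes at that moment; what a row does not reach only later rows make up. A row lasts 1/12 s, in which the tool goes at most 41.7 mm and 7.16 degrees, less where a joint would pass 70% of its speed; a pose out of reach is approached as far as the arm can. A call with a gripper value outside its range is refused whole. The fingers move at their own pace and stop on an object; "newtons" is the grip in N (left out, the last holds). Time passes only in rows, so rows that repeat a pose let the fingers close. It gives the time, the measured TCP pose, the force and the opening at its end, in the units of the state.
- ctrl.get_obs(): the state, without advancing time (a new reading comes with each control period).
- ctrl.get_image(name): name is "side" or "top" or "wrist"; returns (picture, depth): 384x512x3 uint8, blue, green, red; 384x512 float32, m along the optical axis (not along the pixel's ray), 0 where there is no reading.
- ctrl.camera_info(name): a dict with "K" (3x3 intrinsics, pixels), "T" (4x4, takes a point from camera to world coordinates). Camera axes: x right, y down, z forward; pixel columns grow to the right and rows downward; lengths in m; the calibration is good to about 2 mm. The wrist camera is an equidistant fisheye: a pixel r from the principal point sees the ray r / f radians off the axis. A picture is of the moment at which its call begins: read the wrist's pose just before it. camera_info takes no time and is no camera call; for the wrist camera it gives the pose at the moment of the call.
- ctrl.finish_job(): hands the job in, once; it reports no verdict.
The state is a dict: "t": time; "q": joint angles; "dq": joint speeds; "effort": joint torques, N m; "tool_pos": TCP position; "tool_rot": TCP orientation; "contact_force": force on the tool from outside, world axes, zero at the start; "wrist_torque": the same for the moment, N m; "opening": finger opening in m.
Only numpy, scipy, OpenCV 4.12 (cv2) and the standard library are available. Lean on these libraries where they do the work, as an engineer would, in place of code of your own. Each camera call takes 0.05 s, during which the arm holds its last target.

## Working session

There is one attempt and no reset: what is moved stays moved. The work goes in short steps, Python scripts to look and compute and a tool call to move; the robot and the scene stay as the last step left them, time stands still between calls to the robot, and variables do not carry over. Pictures are saved under pics/ and viewed, and the job is handed in when it is done.

Besides the shell and the picture viewer there is one more tool, called in YAML: its name, and indented under it one key for each argument. drive_tool: Moves the arm, as the interface text tells. Its arguments: {"type":"object","properties":{"commands":{"type":"string"},"newtons":{"type":"number"}},"required":["commands"]}

```bash
mkdir -p pics; python3 - <<'E'
from station import ctrl
import cv2,numpy as np
o=ctrl.get_obs()
for k,v in o.items(): print(k,np.round(v,4))
print(ctrl.grip_point_offset)
for n in("side","top"):
    p,d=ctrl.get_image(n); cv2.imwrite(f"pics/{n}0.png",p); np.save(f"{n}0_d.npy",d); np.save(f"{n}0.npy",p)
    i=ctrl.camera_info(n); np.savez(f"{n}_cam.npz",K=i["K"],T=i["T"]); print(n,np.round(i["K"],1).tolist(),np.round(i["T"],3).tolist())
E
```

```text
t 0.0
q [-1.238   0.0534  1.6143 -0.      1.476  -0.119 ]
dq [-0.0003  0.0012 -0.0011 -0.0004 -0.      0.0003]
effort [ 5.00000e-04 -3.93674e+01 -3.70178e+01 -1.00000e-04  7.10000e-03
  0.00000e+00]
tool_pos [ 0.2726 -0.5617  0.23  ]
tool_rot [ 1.9712  0.4552 -1.9717]
contact_force [-0.1004  0.009  -0.5537]
wrist_torque [0.0129 0.027  0.0039]
opening 0.0852
0.0187
side [[363.4, 0.0, 243.8], [0.0, 363.4, 190.5], [0.0, 0.0, 1.0]] [[0.995, -0.051, 0.086, 0.509], [-0.1, -0.601, 0.793, -0.668], [0.011, -0.797, -0.604, 0.593], [0.0, 0.0, 0.0, 1.0]]
top [[364.6, 0.0, 261.5], [0.0, 364.6, 190.4], [0.0, 0.0, 1.0]] [[0.01, -0.988, 0.154, 0.403], [-1.0, -0.012, -0.013, -0.011], [0.014, -0.154, -0.988, 1.1], [0.0, 0.0, 0.0, 1.0]]
```

View pics/side0.png

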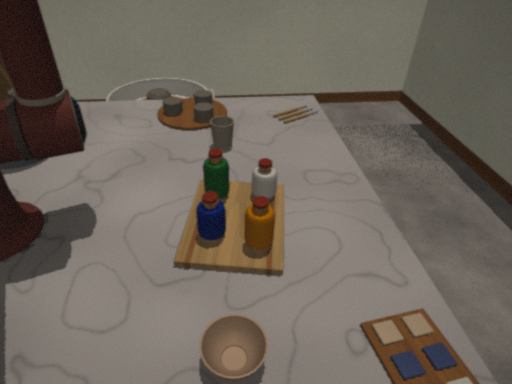

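View pics/top0.png

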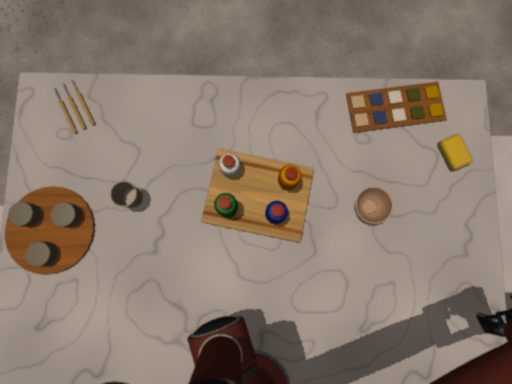

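The side view shows white with its cap at about (265,163), honey (260,203), green (216,154) and blue (210,199). In the top view the caps are at white (229,161), honey (290,177), green (226,204) and blue (277,212). Next I measure the cap centres.

```bash
cat > h.py <<'E'
import cv2,numpy as np
H=dict(white=.075,honey=.095,blue=.085,green=.105)
G=dict(top=dict(white=(229,161),honey=(290,177),green=(226,204),blue=(277,212)),side=dict(white=(265,163),honey=(260,203),green=(216,154),blue=(210,199)))
def caps(n,p,guess=None):
    b,g,r=[p[...,i].astype(int) for i in range(3)]
    hsv=cv2.cvtColor(p,cv2.COLOR_BGR2HSV).astype(int)
    m=((hsv[...,0]<8)|(hsv[...,0]>172))&(hsv[...,1]>120)&(r>70)
    m=m.astype(np.uint8)
    N,L,S,C=cv2.connectedComponentsWithStats(m)
    out={}
    for k,c in (guess or G[n]).items():
        best=[i for i in range(1,N) if S[i,4]>25 and np.hypot(*(C[i]-c))<14]
        if best:
            i=max(best,key=lambda i:S[i,4]); out[k]=(C[i],S[i],L==i)
    return out
def ray(n,uv):
    z=np.load(f"{n}_cam.npz");K,T=z["K"],z["T"]
    d=T[:3,:3]@np.linalg.solve(K,[uv[0],uv[1],1]); return T[:3,3],d
def plane(n,uv,h):
    o,d=ray(n,uv); return o+d*(h-o[2])/d[2]
E
python3 - <<'E'
from h import *
R={}
for n in("top","side"):
    p=np.load(f"{n}0.npy");d=np.load(f"{n}0_d.npy")
    z=np.load(f"{n}_cam.npz");K,T=z["K"],z["T"]
    for k,(c,s,m) in caps(n,p).items():
        v,u=np.nonzero(m&(d>0)); dd=d[v,u]
        P=(T[:3,:3]@(np.linalg.solve(K,np.array([u,v,1+0*u]))*dd)).T+T[:3,3]
        ztop=np.percentile(P[:,2],90)
        tp=P[P[:,2]>np.percentile(P[:,2],90)-.004]
        h=.018+H[k]+.0245
        print(n,k,c.round(1),s,"plane",plane(n,c,h).round(4),"depth mid",((tp.min(0)+tp.max(0))/2).round(4),"z",ztop.round(4),"expect",h-.0015,h+.0015, "ext",np.ptp(tp,axis=0).round(3))
        R[n,k]=c
E
```

```text
top white [228.2 160.5] [223 155  12  12 101] plane [0.6387 0.0691 0.1175] depth mid [0.6398 0.0696 0.1192] z 0.12 expect 0.11599999999999999 0.119 ext [0.029 0.028 0.006]
top honey [291.  172.9] [286 168  11  11  93] plane [ 0.6018 -0.1023  0.1375] depth mid [ 0.6016 -0.1024  0.1377] z 0.1378 expect 0.136 0.139 ext [0.029 0.027 0.007]
top green [224.1 202.2] [219 197  11  11 100] plane [0.519  0.0748 0.1475] depth mid [0.5195 0.0749 0.1493] z 0.1499 expect 0.146 0.149 ext [0.027 0.027 0.006]
top blue [277.1 210.3] [271 205  13  12 121] plane [ 0.5012 -0.0658  0.1275] depth mid [ 0.5009 -0.0655  0.1281] z 0.129 expect 0.126 0.129 ext [0.03  0.032 0.006]
side white [264.9 161.9] [259 159  13   7  67] plane [0.6393 0.0665 0.1175] depth mid [0.6387 0.0648 0.1188] z 0.12 expect 0.11599999999999999 0.119 ext [0.029 0.028 0.004]
side honey [260.2 200.9] [253 196  16  11 129] plane [ 0.6034 -0.1068  0.1375] depth mid [ 0.6034 -0.1063  0.1373] z 0.1386 expect 0.136 0.139 ext [0.03  0.034 0.004]
side green [215.2 151.6] [209 148  13   8  83] plane [0.5203 0.0743 0.1475] depth mid [0.52   0.0728 0.1493] z 0.1503 expect 0.146 0.149 ext [0.029 0.032 0.003]
side blue [209.7 196.3] [203 192  14  10 111] plane [ 0.5029 -0.0705  0.1275] depth mid [ 0.5026 -0.07    0.128 ] z 0.1294 expect 0.126 0.129 ext [0.027 0.031 0.004]
```

```bash
cat >> h.py <<'E'
from scipy.spatial.transform import Rotation as Ro
XY=dict(white=(.6395,.069),honey=(.602,-.103),blue=(.5015,-.067),green=(.5195,.0745))
def goto(o,x,y,z):
    R=Ro.from_rotvec(o["tool_rot"]).as_matrix()
    s=R.T@(np.array([x,y,z])-o["tool_pos"]); return s/.04
def show(o):
    print("t",round(o["t"],2),"pos",np.round(o["tool_pos"],4),"F",np.round(o["contact_force"],2),"M",np.round(o["wrist_torque"],2),"op",round(float(o["opening"]),4))
E
python3 - <<'E'
from h import *
from station import ctrl
o=ctrl.get_obs(); show(o)
print(Ro.from_rotvec(o["tool_rot"]).as_matrix().round(3))
print(goto(o,*XY["white"],.231).round(2))
E
```

```text
t 0.1 pos [ 0.2727 -0.5617  0.2302] F [ 0.11 -0.47  0.15] M [-0.   -0.03  0.01] op 0.0853
[[-0.001  0.437 -0.9  ]
 [ 0.002 -0.9   -0.437]
 [-1.    -0.002 -0.   ]]
[  0.   -10.18 -15.13]
```

drive_tool:
  commands: "1 0 -0.5 -0.75 0; 1 0 -1 -1.5 0; 1 0 -1.5 -2.25 0; 1 0 -2 -3 0; 1 0 -2.5 -3.75 0; 1 0 -3 -4.5 0; 1 0 -3.5 -5.25 0; 1 0 -4 -6 0"
  newtons: 40

```text
t: 0.77
tool_pos: [0.4193, -0.3117, 0.2308]
tool_rot: [1.971, 0.453, -1.971]
contact_force: [0.6, -0.4, -0.1]
opening: 0.0005
```

drive_tool:
  commands: "1 0 -0.5 -0.75 0; 1 0 -1 -1.5 0; 1 0 -1.5 -2.25 0; 1 0 -2 -3 0; 1 0 -2.5 -3.75 0; 1 0 -3 -4.5 0; 1 0 -3.5 -5.25 0; 1 0 -4 -6 0"

```text
t: 1.43
tool_pos: [0.5653, -0.063, 0.2308]
tool_rot: [1.97, 0.453, -1.971]
contact_force: [1.2, -0.9, 0.2]
opening: 0.0001
```

drive_tool:
  commands: "1 0 -0.6 -0.8 0; 1 0 -1.2 -1.6 0; 1 0 -1.8 -2.4 0; 1 0 -2.18 -3.13 0; 1 0 -2.18 -3.13 0; 1 0 -2.18 -3.13 0; 1 0 -2.18 -3.13 0; 1 0 -2.18 -3.13 0"

```text
t: 2.1
tool_pos: [0.639, 0.0673, 0.231]
tool_rot: [1.971, 0.452, -1.972]
contact_force: [-0.6, 0.1, 0.5]
opening: -0.0
```

```bash
python3 - <<'E'
from h import *
from station import ctrl
o=ctrl.get_obs(); show(o)
print(Ro.from_rotvec(o["tool_rot"]).as_matrix().round(3))
print(goto(o,*XY["white"],.14).round(2))
i=ctrl.camera_info("wrist"); print(i["K"],i["T"].round(3))
p,d=ctrl.get_image("wrist"); cv2.imwrite("pics/w1.png",p)
E
```

```text
t 2.1 pos [0.639  0.0673 0.231 ] F [-0.56  0.1   0.54] M [-0.03  0.05  0.02] op -0.0
[[-0.001  0.436 -0.9  ]
 [-0.    -0.9   -0.436]
 [-1.    -0.     0.001]]
[ 2.27 -0.03 -0.03]
[[297.31863964   0.         262.18195586]
 [  0.         297.31863964 192.0108212 ]
 [  0.           0.           1.        ]] [[ 0.436 -0.857 -0.276  0.711]
 [-0.9   -0.415 -0.134  0.101]
 [ 0.     0.307 -0.952  0.372]
 [ 0.     0.     0.     1.   ]]
```

View pics/w1.png

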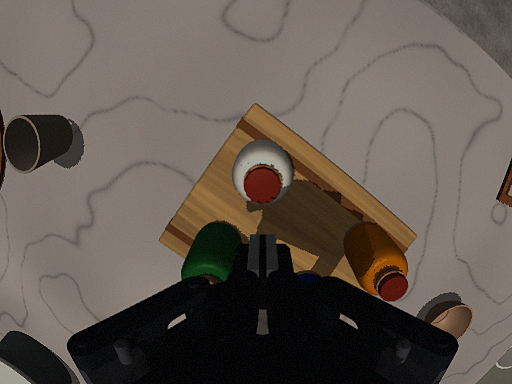

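The wrist view shows the white cap at about (263,185), ahead of the shut fingertips at (262,235), with honey at lower right and green at lower left. I cast the cap through the fisheye model as a cross-check.

```bash
cat >> h.py <<'E'
def wray(i,uv):
    K,T=np.array(i["K"]),np.array(i["T"])
    D=np.array(uv)-K[:2,2]; r=np.hypot(*D); th=r/K[0,0]
    d=T[:3,:3]@np.array([*(np.sin(th)*D/r),np.cos(th)]); return T[:3,3],d
def wplane(i,uv,h):
    o,d=wray(i,uv); return o+d*(h-o[2])/d[2]
E
python3 - <<'E'
from h import *
from station import ctrl
i=ctrl.camera_info("wrist"); p=cv2.imread("pics/w1.png")
for k,(c,s,m) in caps("w",p,dict(white=(263,185),honey=(393,287))).items():
    print(k,c.round(1),s,wplane(i,c,.018+H[k]+.0245).round(4))
E
```

```text
white [261.7 185.4] [244 169  37  34 937] [0.6424 0.0685 0.1175]
honey [393.9 288.7] [381 277  27  25 499] [ 0.607  -0.1024  0.1375]
```

drive_tool:
  commands: "1 0.5 -0.03 -0.03 0; 1 1.2 -0.03 -0.03 0; 1 1.9 -0.03 -0.03 0; 1 2.4 -0.03 -0.03 0; 1 2.6 -0.03 -0.03 0; 1 2.6 -0.03 -0.03 0; 1 2.6 -0.03 -0.03 0"

```text
t: 2.73
tool_pos: [0.6403, 0.0692, 0.1281]
tool_rot: [1.972, 0.452, -1.971]
contact_force: [-0.4, -0.2, 0.6]
opening: -0.0002
```

```bash
python3 - <<'E'
from h import *
from station import ctrl
o=ctrl.get_obs(); show(o)
print(goto(o,.64,.069,.107).round(3))
p,d=ctrl.get_image("side"); cv2.imwrite("pics/s2.png",cv2.resize(p[100:280,150:350],None,fx=3,fy=3))
E
```

```text
t 2.73 pos [0.6403 0.0692 0.1281] F [-0.39 -0.25  0.61] M [-0.07  0.02  0.04] op -0.0002
[0.526 0.002 0.009]
```

View pics/s2.png

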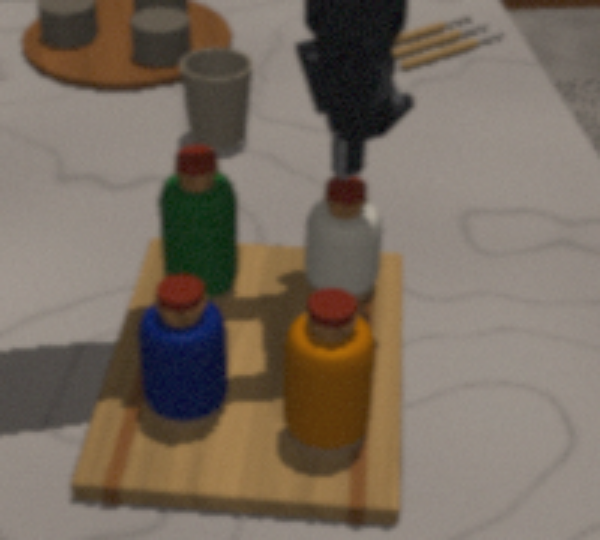

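The fingertip stands over the middle of the white cap with a small gap. I go down slowly.

drive_tool:
  commands: "1 0.06 0 0.01 0; 1 0.12 0 0.01 0; 1 0.18 0 0.01 0; 1 0.24 0 0.01 0; 1 0.3 0 0.01 0; 1 0.36 0 0.01 0; 1 0.36 0 0.01 0"

```text
t: 3.37
tool_pos: [0.6401, 0.0698, 0.1129]
tool_rot: [1.972, 0.453, -1.97]
contact_force: [-0.2, -0.0, 1.9]
opening: 0.0001
```

drive_tool:
  commands: "1 0.04 0 0 0; 1 0.08 0 0 0; 1 0.12 0 0 0; 1 0.16 0 0 0; 1 0.16 0 0 0; 1 0.16 0 0 0"

```text
t: 3.87
tool_pos: [0.6399, 0.0697, 0.1065]
tool_rot: [1.971, 0.453, -1.97]
contact_force: [0.9, 0.5, 1.9]
opening: -0.0002
```

drive_tool:
  commands: "1 0.03 0 0 0; 1 0.05 0 0 0; 1 0.05 0 0 0; 1 0.05 0 0 0"

```text
t: 4.2
tool_pos: [0.64, 0.0697, 0.1049]
tool_rot: [1.971, 0.453, -1.97]
contact_force: [0.2, -0.2, 4.0]
opening: -0.0001
```

drive_tool:
  commands: "1 0.03 0 0 0; 1 0.03 0 0 0; 1 0.03 0 0 0"

```text
t: 4.45
tool_pos: [0.64, 0.0697, 0.1039]
tool_rot: [1.971, 0.453, -1.97]
contact_force: [0.4, 0.1, 5.6]
opening: -0.0002
```

drive_tool:
  commands: "1 0.03 0 0 0; 1 0.03 0 0 0; 1 0.03 0 0 0"

```text
t: 4.7
tool_pos: [0.64, 0.0697, 0.1032]
tool_rot: [1.971, 0.453, -1.97]
contact_force: [-0.6, 0.4, 7.5]
opening: -0.0002
```

The force climbs at about 2 N/mm past the sliding force, and 0.1032 plus 3.7 mm of squeeze gives 0.107, so the stopper is home. I lift off.

drive_tool:
  commands: "1 -0.1 0 0 0; 1 -0.3 0 0 0; 1 -0.8 0 0 0; 1 -1.5 0 0 0; 1 -2.2 0 0 0; 1 -2.9 0 0 0; 1 -2.9 0 0 0; 1 -2.9 0 0 0"

```text
t: 5.37
tool_pos: [0.6403, 0.0697, 0.2201]
tool_rot: [1.973, 0.452, -1.968]
contact_force: [0.3, -0.8, -0.2]
opening: -0.0002
```

```bash
python3 - <<'E'
from h import *
from station import ctrl
o=ctrl.get_obs(); show(o)
print("honey",goto(o,.6025,-.1025,.22).round(3))
p,d=ctrl.get_image("side"); np.save("side1.npy",p); cv2.imwrite("pics/s3.png",cv2.resize(p[100:280,150:350],None,fx=3,fy=3))
for k,(c,s,m) in caps("side",p).items(): print(k,c.round(1),s[:4])
E
```

```text
t 5.37 pos [0.6403 0.0697 0.2201] F [ 0.27 -0.75 -0.2 ] M [-0.02  0.01 -0.  ] op -0.0002
honey [1.00e-03 3.46e+00 2.73e+00]
white [265.3 165.8] [260 163  11   7]
honey [260.4 201. ] [253 196  16  11]
green [215.1 151.3] [209 148  13   7]
blue [209.7 197.7] [203 194  15   8]
```

View pics/s3.png

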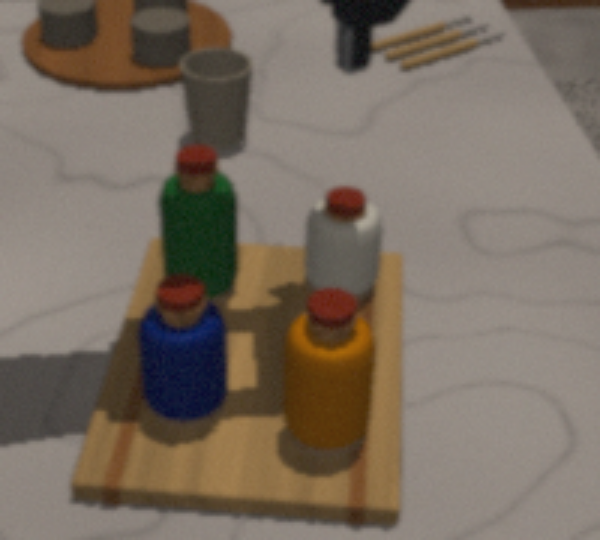

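The white cap now sits low on its jar (its centre moved from row 162 to 166), and nothing else has moved. On to honey.

drive_tool:
  commands: "1 0 0.7 0.55 0; 1 0 1.4 1.1 0; 1 0 2.1 1.65 0; 1 0 2.8 2.2 0; 1 0 3.46 2.73 0; 1 0 3.46 2.73 0; 1 0 3.46 2.73 0; 1 0 3.46 2.73 0"

```text
t: 6.08
tool_pos: [0.601, -0.1019, 0.216]
tool_rot: [1.969, 0.455, -1.975]
contact_force: [0.3, 0.6, -0.4]
opening: 0.0003
```

drive_tool:
  commands: "1 0.4 0 0 0; 1 0.9 0 0 0; 1 1.4 0 0 0; 1 1.7 0 0 0; 1 1.8 0 0 0; 1 1.8 0 0 0; 1 1.8 0 0 0"

```text
t: 6.67
tool_pos: [0.6024, -0.102, 0.1466]
tool_rot: [1.971, 0.453, -1.97]
contact_force: [-0.1, -0.2, 0.4]
opening: 0.0002
```

```bash
python3 - <<'E'
from h import *
from station import ctrl
o=ctrl.get_obs(); show(o)
print("honey",goto(o,.6025,-.1025,.127).round(3))
p,d=ctrl.get_image("side"); cv2.imwrite("pics/s4.png",cv2.resize(p[100:280,150:350],None,fx=3,fy=3))
E
```

```text
t 6.67 pos [ 0.6024 -0.102   0.1466] F [-0.1  -0.15  0.36] M [-0.01 -0.08 -0.  ] op 0.0002
honey [0.491 0.013 0.003]
```

View pics/s4.png

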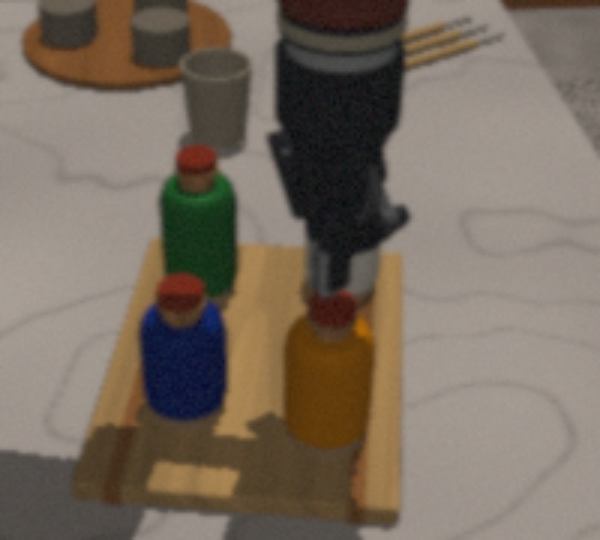

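The fingertip is centred over the honey cap. I press the same way, to about 0.123.

drive_tool:
  commands: "1 0.06 0.01 0 0; 1 0.12 0.01 0 0; 1 0.18 0.01 0 0; 1 0.24 0.01 0 0; 1 0.3 0.01 0 0; 1 0.36 0.01 0 0; 1 0.36 0.01 0 0; 1 0.36 0.01 0 0"

```text
t: 7.38
tool_pos: [0.6023, -0.103, 0.1319]
tool_rot: [1.971, 0.452, -1.97]
contact_force: [1.1, -0.2, 0.7]
opening: -0.0002
```

drive_tool:
  commands: "1 0.04 0 0 0; 1 0.08 0 0 0; 1 0.12 0 0 0; 1 0.14 0 0 0; 1 0.14 0 0 0; 1 0.14 0 0 0"

```text
t: 7.88
tool_pos: [0.6023, -0.1029, 0.1261]
tool_rot: [1.971, 0.453, -1.97]
contact_force: [-0.1, -1.3, 1.8]
opening: -0.0002
```

drive_tool:
  commands: "1 0.03 0 0 0; 1 0.03 0 0 0; 1 0.03 0 0 0; 1 0.03 0 0 0"

```text
t: 8.22
tool_pos: [0.6023, -0.1029, 0.1252]
tool_rot: [1.971, 0.453, -1.97]
contact_force: [-0.3, -1.3, 3.5]
opening: -0.0003
```

drive_tool:
  commands: "1 0.04 0 0 0; 1 0.04 0 0 0; 1 0.04 0 0 0; 1 0.04 0 0 0"

```text
t: 8.55
tool_pos: [0.6023, -0.1029, 0.124]
tool_rot: [1.971, 0.452, -1.97]
contact_force: [-1.5, -0.9, 6.0]
opening: -0.0001
```

drive_tool:
  commands: "1 0.02 0 0 0; 1 0.02 0 0 0; 1 0.02 0 0 0; 1 0.02 0 0 0"

```text
t: 8.88
tool_pos: [0.6023, -0.1029, 0.1234]
tool_rot: [1.971, 0.453, -1.97]
contact_force: [-1.3, 0.8, 7.3]
opening: 0.0002
```

Honey is home: 7.3 N at 0.1234 puts the top at 0.127. I lift.

drive_tool:
  commands: "1 -0.1 0 0 0; 1 -0.3 0 0 0; 1 -0.8 0 0 0; 1 -1.5 0 0 0; 1 -2 0 0 0; 1 -2.4 0 0 0; 1 -2.4 0 0 0; 1 -2.4 0 0 0"

```text
t: 9.55
tool_pos: [0.6022, -0.1027, 0.2188]
tool_rot: [1.971, 0.453, -1.97]
contact_force: [0.3, 0.1, 0.2]
opening: 0.0001
```

```bash
python3 - <<'E'
from h import *
from station import ctrl
o=ctrl.get_obs(); show(o)
print("blue",goto(o,.502,-.067,.22).round(3))
p,d=ctrl.get_image("side"); cv2.imwrite("pics/s5.png",cv2.resize(p[100:280,150:350],None,fx=3,fy=3))
for k,(c,s,m) in caps("side",p).items(): print(k,c.round(1),s[:4])
p,d=ctrl.get_image("top")
for k,(c,s,m) in caps("top",p).items(): print(k,c.round(1),s[:4])
E
```

```text
t 9.55 pos [ 0.6022 -0.1027  0.2188] F [0.27 0.11 0.21] M [0.01 0.01 0.  ] op 0.0001
blue [-0.032 -1.897  1.863]
white [266.6 167.6] [262 164   9   7]
honey [260.7 204.2] [254 200  14  10]
green [215.1 152. ] [209 148  13   9]
blue [209.6 196.6] [203 191  15  11]
white [228.6 161.7] [223 157  12  11]
green [224.1 202.2] [219 197  11  11]
```

View pics/s5.png

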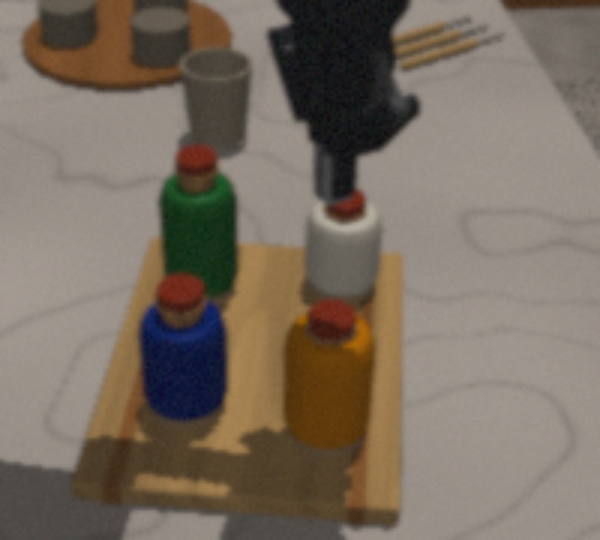

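The honey cap is down (row 201 to 204) and its jar is in place; the finger only hides part of the white cap from view. Now blue.

drive_tool:
  commands: "1 0 -0.5 0.5 0; 1 0 -1 1 0; 1 0 -1.5 1.5 0; 1 0 -1.9 1.86 0; 1 0 -1.9 1.86 0; 1 0 -1.9 1.86 0; 1 0 -1.9 1.86 0; 1 0 -1.9 1.86 0"

```text
t: 10.32
tool_pos: [0.5024, -0.0672, 0.2179]
tool_rot: [1.97, 0.453, -1.972]
contact_force: [-0.3, -0.9, -0.5]
opening: 0.0004
```

drive_tool:
  commands: "1 0.4 0 0 0; 1 0.9 0 0 0; 1 1.4 0 0 0; 1 1.8 0 0 0; 1 2 0 0 0; 1 2 0 0 0; 1 2 0 0 0"

```text
t: 10.9
tool_pos: [0.5023, -0.0671, 0.1385]
tool_rot: [1.97, 0.453, -1.971]
contact_force: [0.3, 0.5, 0.5]
opening: 0.0
```

```bash
python3 - <<'E'
from h import *
from station import ctrl
o=ctrl.get_obs(); show(o)
print("blue",goto(o,.502,-.067,.117).round(3))
p,d=ctrl.get_image("side"); cv2.imwrite("pics/s6.png",cv2.resize(p[100:280,150:350],None,fx=3,fy=3))
E
```

```text
t 10.9 pos [ 0.5023 -0.0671  0.1385] F [0.34 0.52 0.5 ] M [-0.01  0.02  0.01] op 0.0
blue [ 0.537 -0.006  0.006]
```

View pics/s6.png

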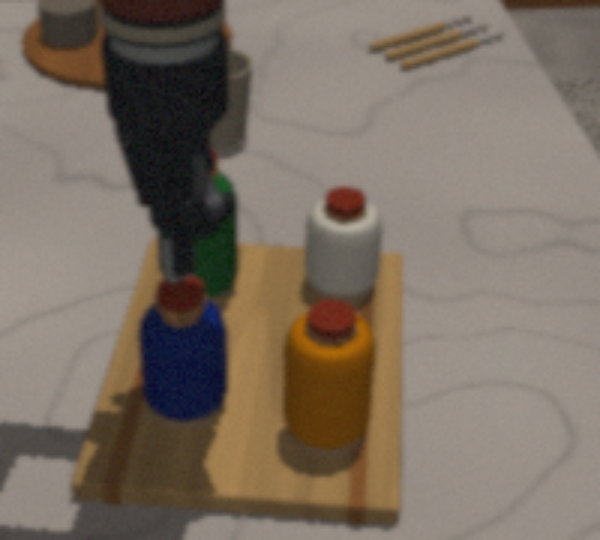

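The fingertip is centred over the blue cap, and the green jar is well behind it (140 mm in y).

drive_tool:
  commands: "1 0.06 0 0 0; 1 0.12 0 0 0; 1 0.18 0 0 0; 1 0.24 0 0 0; 1 0.3 0 0 0; 1 0.36 0 0 0; 1 0.4 0 0 0; 1 0.4 0 0 0"

```text
t: 11.62
tool_pos: [0.5022, -0.067, 0.1225]
tool_rot: [1.971, 0.453, -1.97]
contact_force: [-0.6, 0.4, 1.7]
opening: 0.0001
```

drive_tool:
  commands: "1 0.04 0 0 0; 1 0.08 0 0 0; 1 0.12 0 0 0; 1 0.16 0 0 0; 1 0.16 0 0 0; 1 0.16 0 0 0"

```text
t: 12.12
tool_pos: [0.5021, -0.067, 0.116]
tool_rot: [1.971, 0.453, -1.97]
contact_force: [0.8, 0.0, 1.8]
opening: 0.0001
```

drive_tool:
  commands: "1 0.03 0 0 0; 1 0.03 0 0 0; 1 0.03 0 0 0; 1 0.03 0 0 0"

```text
t: 12.45
tool_pos: [0.5021, -0.067, 0.1152]
tool_rot: [1.971, 0.453, -1.97]
contact_force: [0.0, 0.6, 3.5]
opening: 0.0001
```

drive_tool:
  commands: "1 0.04 0 0 0; 1 0.04 0 0 0; 1 0.04 0 0 0; 1 0.04 0 0 0"

```text
t: 12.78
tool_pos: [0.5022, -0.067, 0.1139]
tool_rot: [1.971, 0.453, -1.97]
contact_force: [-2.4, 0.2, 5.3]
opening: 0.0002
```

drive_tool:
  commands: "1 0.02 0 0 0; 1 0.02 0 0 0; 1 0.02 0 0 0; 1 0.02 0 0 0"

```text
t: 13.12
tool_pos: [0.5022, -0.067, 0.1133]
tool_rot: [1.971, 0.453, -1.97]
contact_force: [-1.3, 0.6, 7.0]
opening: -0.0001
```

Blue is home too: 7.0 N at 0.1133 puts the top at 0.117. I lift and move well clear.

drive_tool:
  commands: "1 -0.1 0 0 0; 1 -0.3 0 0 0; 1 -0.8 0 0 0; 1 -1.5 0 0 0; 1 -2.2 0 0 0; 1 -2.8 0 0 0; 1 -2.8 0 0 0; 1 -2.8 0 0 0"

```text
t: 13.78
tool_pos: [0.5026, -0.0671, 0.2261]
tool_rot: [1.973, 0.451, -1.968]
contact_force: [0.2, -0.1, -0.8]
opening: -0.0004
```

drive_tool:
  commands: "1 0 0.6 0.5 0; 1 0 1.2 1 0; 1 0 1.8 1.5 0; 1 0 2.4 2 0; 1 0 3 2.5 0; 1 0 3.6 3 0; 1 0 4.2 3.5 0; 1 0 4.8 4 0"

```text
t: 14.45
tool_pos: [0.4403, -0.3101, 0.222]
tool_rot: [1.97, 0.457, -1.974]
contact_force: [-0.3, -0.3, -0.5]
opening: -0.0001
```

drive_tool:
  commands: "1 0 0.6 0.5 0; 1 0 1.2 1 0; 1 0 1.8 1.5 0; 1 0 2.4 2 0; 1 0 3 2.5 0; 1 0 3 2.5 0; 1 0 3 2.5 0; 1 0 3 2.5 0"

```text
t: 15.12
tool_pos: [0.4038, -0.4601, 0.2225]
tool_rot: [1.971, 0.457, -1.973]
contact_force: [-0.6, 1.2, 0.2]
opening: 0.0003
```

```bash
python3 - <<'E'
from h import *
from station import ctrl
o=ctrl.get_obs(); show(o)
for n in("top","side"):
    p,d=ctrl.get_image(n); z=np.load(f"{n}_cam.npz");K,T=z["K"],z["T"]
    cv2.imwrite(f"pics/{n}9.png",p if n=="top" else cv2.resize(p[100:280,150:350],None,fx=3,fy=3))
    for k,(c,s,m) in caps(n,p).items():
        v,u=np.nonzero(m&(d>0)); dd=d[v,u]
        P=(T[:3,:3]@(np.linalg.solve(K,np.array([u,v,1+0*u]))*dd)).T+T[:3,3]
        zt=np.percentile(P[:,2],90); h=.018+H[k]+(.0245 if k=="green" else .014)
        print(n,k,c.round(1),plane(n,c,h).round(4),"z90",zt.round(4),"med",np.median(P[:,2]).round(4),"expect",round(h,4))
E
```

```text
t 15.12 pos [ 0.4038 -0.4601  0.2225] F [-0.57  1.24  0.2 ] M [-0.03 -0.02 -0.02] op 0.0003
top white [228.7 161.7] [0.6376 0.0685 0.107 ] z90 0.1077 med 0.1052 expect 0.107
top honey [290.6 173.6] [ 0.602  -0.1023  0.127 ] z90 0.1282 med 0.1262 expect 0.127
top green [224.1 202.2] [0.519  0.0748 0.1475] z90 0.1498 med 0.148 expect 0.1475
top blue [276.7 210.5] [ 0.5017 -0.0652  0.117 ] z90 0.1186 med 0.1161 expect 0.117
side white [264.6 166.7] [0.6383 0.0614 0.107 ] z90 0.1082 med 0.107 expect 0.107
side honey [260.2 205.5] [ 0.6035 -0.1085  0.127 ] z90 0.1284 med 0.1273 expect 0.127
side green [215.1 152.3] [0.52   0.0711 0.1475] z90 0.1502 med 0.1491 expect 0.1475
side blue [209.9 200.9] [ 0.5028 -0.0725  0.117 ] z90 0.1183 med 0.1171 expect 0.117
```

View pics/top9.png

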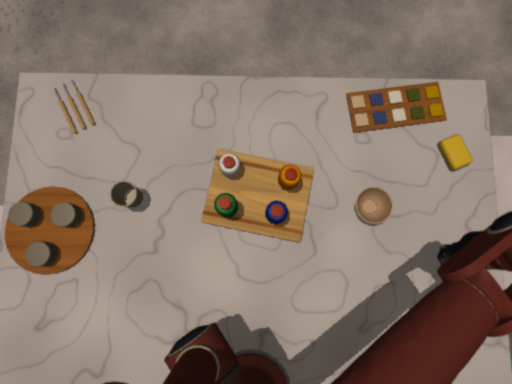

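View pics/side9.png

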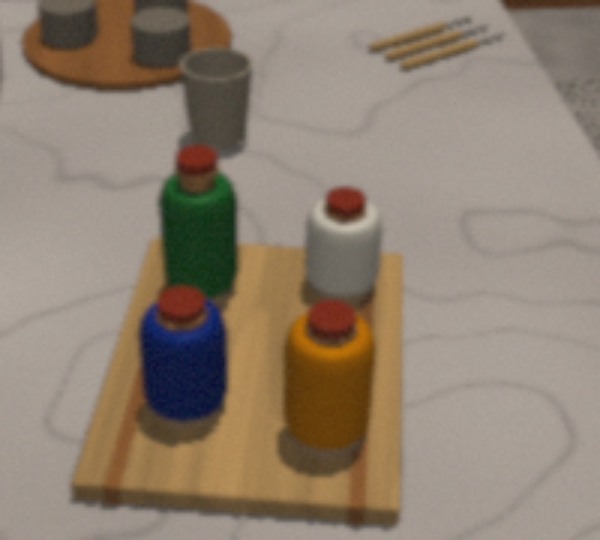

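The three caps sit at home height and are unmoved in the top view: white (229,162), honey (291,174), blue (277,211). Green is unchanged at (224,202), and the cup and bowl have not moved. I hand in.

```bash
python3 -c "
from station import ctrl
print(ctrl.finish_job())"
```

```text
the job is handed in; nothing more can be done
None
```

I pressed the white, honey and dark blue stoppers fully home, in that order, lifting the finger well clear after each. The job is handed in at about 15 s, with the arm parked clear of everything.

- **Pressing:** Each press ended at 7.0–7.5 N. Past the sliding stage the force rose roughly in step with the cap's 2 N/mm. The tip height plus the cap squeeze put the tops at 0.107, 0.127 and 0.117 m, which are the fully-home heights.
- **Final pictures:** The camera depth put the top faces within about 2 mm of those heights. In the top view each cap's position agreed with its start to about 2 mm, so I saw no jar shifted or tipped. The green jar was never touched, and the cup and bowl look unmoved.
- **Disagreements:** The side view put cap centres 2–7 mm nearer that camera than the top view did, because it also sees the side of each cap; I relied on the top view. The wrist camera put the honey cap about 5 mm farther out in x than the top view did. Single force readings scatter by about 0.5–1 N, so the readings while the corks slid (1.8–1.9 N) were below the stated 3–4 N.

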